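# Open up a two-door control enclosure on the assembly bench

## Task

The two-door enclosure lying on its back on the bench is to be fitted out: open it right up. Undo the T-handle with a quarter turn anticlockwise and open the door that carries it, then draw the other door's flush bolt and open that door too. Leave both doors leaning outward, past upright, and leave the rest of the bench and the loose gland inside the enclosure where they are.

Things in the scene. Friction and masses are not known exactly. Their poses are not given: they have to be found in the camera images.
- enclosure: Grey sheet-steel enclosure, fixed, lying on its back, two doors on top: 300 along its x, 380 along y, rim at z = 120 mm. Origin: centre of its underside; z up; x along the seam, away from the robot within 20 degrees. Doors are trays 25 deep (z = 120 to 145 shut). Parts inside stay below z = 70. All mm below are in this frame, doors shut.
- active_hinge (a point): Middle of the active door's hinge line, which runs along x: (0, +193, 120) mm. Its 3 mm skin (z = 142 to 145) reaches from y = +190 to y = -28, lapping over the passive door's rebate. On its inner side a folded wall at y = +34 to +37 reaches down to z = 121. Push its inner face at x = -60, close to the free edge, to be clear of the tongue.
- active (a joint): Active door (the one with the T-handle), rad: 0 shut, 1.57 upright, 2.0 at its stop, leaning outward. Held shut only by the T-handle's tongue. Stiff friction hinge: the door stays at any angle it is left; lifting it at the T-handle takes about 11 N, and pushing it on past upright about 5 N at the edge.
- handle (a joint): Turn of the T-handle, rad: 0 locked (bar square to the seam, along y), 1.571 its unlocked stop (bar along the seam); it grows anticlockwise seen from outside the door. 0.12 N m of friction; stays where left. The tongue behind the door hooks under the passive door's rebate until the handle is past about 1.2 rad.
- t_bar (a point): Middle of the dark steel T-handle's round cross bar: 13 thick, 81 mm long, 40 above the door's skin, on a 14 mm stem (a boss 26 across, 14 high, at its foot); at (0, +52, 185) mm, so 141 from the hinge line along the door and 65 above it. The point turns with the handle; its y axis runs along the bar.
- passive_hinge (a point): Middle of the passive door's hinge line, which runs along x: (0, -193, 120) mm. Its skin reaches from y = -190 to -30; from there a sunk rebate (floor at z = 125, 3 mm sheet) runs on to the free edge at y = +30. Push its inner face at x = -60 to be clear of the bolt bar (x over +30).
- passive (a joint): Passive door, rad: 0 shut, 1.57 upright, 2.0 at its stop, leaning outward. Held shut by its flush bolt, and lapped by the active door. Stiff friction hinge like the other: the door stays at any angle it is left; lifting it at the free edge takes about 7 N.
- bolt (a joint): Travel of the flush bolt, m: 0 shot (its end under the far rim flange), 0.024 its stop, fully drawn; it slides towards the enclosure's -x. The passive door is free from about 0.017. 3 N of friction; stays where left.
- thumb (a point): Top of the flush bolt's steel thumb piece in the passive door's sunk rebate: 10 along x, 16 along y, standing 13 above the rebate's floor (z = 125); at (+60, -4, 138) mm when shot. Covered by the active door until that is open. The rebate is a channel along the whole seam, 52 wide (y = -30 to +22) between a 20 mm high tray wall and the upstand.
- passive_edge (a point): Point on top of the upstand at the passive door's free edge: a strip along the whole 300 mm edge, in black rubber trim, 8 thick (y = +22 to +30), 14 high above the rebate's floor, top at z = 139; this point at (-50, +26, 139) mm. Once the active door is open it can be pinched from above, one finger in the channel, one in the opening.
- housing_a: Blue cast actuator housing, 100 mm across, 115 high, standing beside the passive door. Bystander.
- housing_b: Another blue actuator housing of the same size. Bystander.
- valve: Stainless ball valve body, 86 mm long, 54 high, beside the active door. Bystander.
- mallet: Hammer with wooden handle, 260 mm long, lying beyond the enclosure. Bystander.
- tin: Yellow tin, 88 mm across, 46 high. Bystander.
- bottle: Blue bottle, 64 mm across, 170 high. Bystander.
- screw_tray: Clear tray of screws, 120 by 170 by 35 mm. Bystander.
- gland: Loose black cable gland, 26 mm across, 30 high, standing on the mounting plate (z = 15 mm) inside the enclosure under the active door. Bystander.

How it is judged:
By the outcome, as a careful person would: the job done as asked, in the order asked, and still so for the second after the job is handed in, with the robot touching nothing.
It also fails if it takes over 72 s, if anything falls off the work surface, if the arm or the gripper's body presses on something with over 40 N, if the wrist force passes 120 N, or if a joint passes its speed limit or range.

## Robot

A 6-joint arm with a two-finger parallel gripper is mounted at the origin on the work surface. World frame = base frame: x ahead of the robot, y to its left, z up, the work surface at z = 0. Lengths are in m, angles in degrees, forces in N, time in s.
With the tool pointing down it reaches from about 0.35 to 0.8 m from the base axis. Payload 7.3 kg.
Tool frame: the origin (TCP) lies midway between the tips of the shut fingers; the grasp point (between the pads) lies 19 mm behind it; z points along the fingers, y is the line along which they close (so a half turn about z gives the same grasp; the last joint's range is limited). The gripper opens to 85 mm and grips with 20 to 120 N. Pads are 22 mm wide; open, the fingers measure 114 mm over their backs; the gripper's body (76 mm by 85 mm) begins 54 mm behind the grasp point. The pads swing forward as they close: fully open they stand 13 mm farther back than shut.
Start: joints at [-78.954, 19.595, 87.324, -0, 73.075, -8.365], TCP at [0.175, -0.495, 0.231] pointing down, gripper open.
Joint ranges: [-145.02, 145.02], [-44.19, 115.74], [2.07, 154.8], [-57.11, 237.11], [16.16, 152.29], [-177.93, 177.93]. Speed limits (degrees/s): [147.25, 147.25, 180, 180, 180, 180].

## Interface

Orientations are given as a 3x3 rotation matrix whose columns are the frame's x, y, z axes.
In Python, from workcell import readout, eyes, job_done gives the robot as it stands.
- The arm moves only by the tool step_arm, never from a script. Its argument "deltas" is a list of rows, each a list of 3 entries, a list of its own where there are three numbers: the shift along the world's x, y, z in m, then the turn, a rotation vector about the world's x, y, z in degrees, then the closure, from -1 (fully open) to 1 (shut). In form: [[[x, y, z], [rx, ry, rz], jaw], ...]. A call has 1 to 8 rows; each row shifts and turns the commanded pose from where the row before left it; what a row does not reach is not made up. A row lasts 1/12 s, in which the tool goes at most 41.7 mm and 7.16 degrees, less where a joint would pass 70% of its speed; a pose out of reach is approached as far as the arm can. A call with a gripper value outside its range is refused whole. The fingers move at their own pace and stop on an object; "force" is the grip in N (left out, the last holds). Time passes only in rows, so rows that do not move let the fingers close. It gives the time, the measured TCP pose, the force, the opening and the grip force at its end, in the units of the state.
- readout.get_state(): the state, without advancing time (a new reading comes with each control period).
- eyes.camera(name): name is "scene" or "side" or "wrist"; returns the picture (420x560x3 uint8, blue, green, red); there is no depth.
- eyes.get_calibration(name): a dict with "intrinsics" (3x3 intrinsics, pixels), "world_from_camera" (4x4, takes a point from camera to world coordinates). Camera axes: x right, y down, z forward; pixel columns grow to the right and rows downward; lengths in m; the calibration is good to about 2 mm. A picture is of the moment at which its call begins: read the wrist's pose just before it. get_calibration takes no time and is no camera call; for the wrist camera it gives the pose at the moment of the call.
- job_done(): hands the job in; it is judged then, once.
The state is a dict: "time": time; "joint_positions": joint angles; "joint_vel": joint speeds; "tau": joint torques, N m; "position": TCP position; "tcp_rot": TCP orientation; "force": force on the tool from outside, world axes, zero at the start; "wrist_torque": the same for the moment, N m; "gripper_width": opening from 0.0 (shut) to 1.0 (fully open); "finger_force": force on a finger pad.
Only numpy, scipy, OpenCV 4.12 (cv2) and the standard library are available. Lean on these libraries where they do the work, as an engineer would, in place of code of your own. Each camera call takes 0.05 s, during which the arm holds its last target. There are 200 camera calls.

## Working session

There is one attempt and no reset: what is moved stays moved. The work goes in short steps, Python scripts to look and compute and a tool call to move; the robot and the scene stay as the last step left them, time stands still between calls to the robot, and variables do not carry over. Pictures are saved under pics/ and viewed, at most 10 in all, crops included, and the job is handed in when it is done.

Besides the shell and the picture viewer there is one more tool, called after ">>>" by a JSON object that holds its "fn" and its "kwargs", one argument or row to a line. step_arm: Moves the arm, as the interface text tells. Its arguments: {"type":"object","properties":{"deltas":{"type":"array","items":{"type":"array"}},"force":{"type":"number"}},"required":["deltas"]}

```bash
mkdir -p pics; ls; python3 - <<'E'
from workcell import readout, eyes
import cv2, numpy as np
np.set_printoptions(precision=4,suppress=True)
for n in("scene","side"):
    cv2.imwrite(f"pics/{n}0.png",eyes.camera(n)); c=eyes.get_calibration(n); print(n,c["intrinsics"],c["world_from_camera"])
s=readout.get_state(); print(s)
E
```

```text
pics
scene [[529.2475   0.     276.2302]
 [  0.     529.2475 209.242 ]
 [  0.       0.       1.    ]] [[-0.1763  0.8508 -0.4951  1.4513]
 [ 0.9842  0.1596 -0.0761  0.1297]
 [ 0.0143 -0.5007 -0.8655  1.6472]
 [ 0.      0.      0.      1.    ]]
side [[454.5421   0.     278.5937]
 [  0.     454.5421 210.4705]
 [  0.       0.       1.    ]] [[ 0.8361 -0.2964  0.4617 -0.2182]
 [-0.5486 -0.4637  0.6957 -1.2151]
 [ 0.0078 -0.8349 -0.5503  1.0794]
 [ 0.      0.      0.      1.    ]]
{'time': 0.1, 'joint_positions': array([-78.9524,  19.6334,  87.3718,  -0.0022,  73.077 ,  -8.3639]), 'joint_vel': array([ 0.0666, -0.1026, -0.0698, -0.1267, -0.0817, -0.0328]), 'tau': array([  0.0027, -43.4447, -24.649 ,  -0.    ,   0.0048,  -0.    ]), 'position': array([ 0.1744, -0.4948,  0.2307]), 'tcp_rot': array([[ 0.9432,  0.3324, -0.0003],
       [ 0.3324, -0.9432,  0.0014],
       [ 0.0002, -0.0014, -1.    ]]), 'force': array([-0.175 , -0.1505,  0.4713]), 'wrist_torque': array([-0.0235, -0.0057, -0.0502]), 'finger_force': 0.0, 'gripper_width': 0.9996801170771296}
```

View pics/scene0.png

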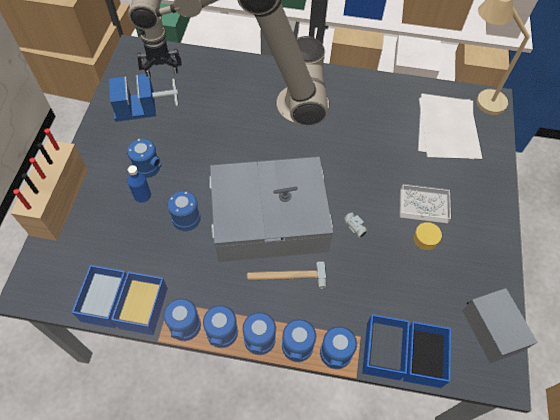

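View pics/side0.png

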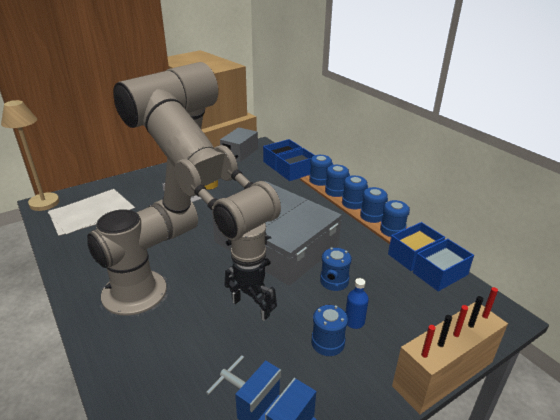

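The scene picture shows the enclosure at about (210..331, 158..245), with the handle near (286,192). I enlarge that area to read the corners.

```bash
cat > h.py <<'E'
import cv2, numpy as np
from workcell import readout, eyes
np.set_printoptions(precision=4,suppress=True)
def ray(n,u,v,z,c=None):
    c=c or eyes.get_calibration(n); T=c["world_from_camera"]
    d=T[:3,:3]@np.linalg.solve(c["intrinsics"],[u,v,1.]); return T[:3,3]+d*(z-T[2,3])/d[2]
def proj(n,P,c=None):
    c=c or eyes.get_calibration(n); T=c["world_from_camera"]
    q=(np.atleast_2d(P)-T[:3,3])@T[:3,:3]@c["intrinsics"].T; return q[:,:2]/q[:,2:]
E
python3 - <<'E'
import cv2
a=cv2.imread("pics/scene0.png")[140:270,195:345]
cv2.imwrite("pics/c0.png",cv2.resize(a,None,fx=4.6,fy=4.6,interpolation=cv2.INTER_CUBIC))
E
```

```text
(no output)
```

View pics/c0.png

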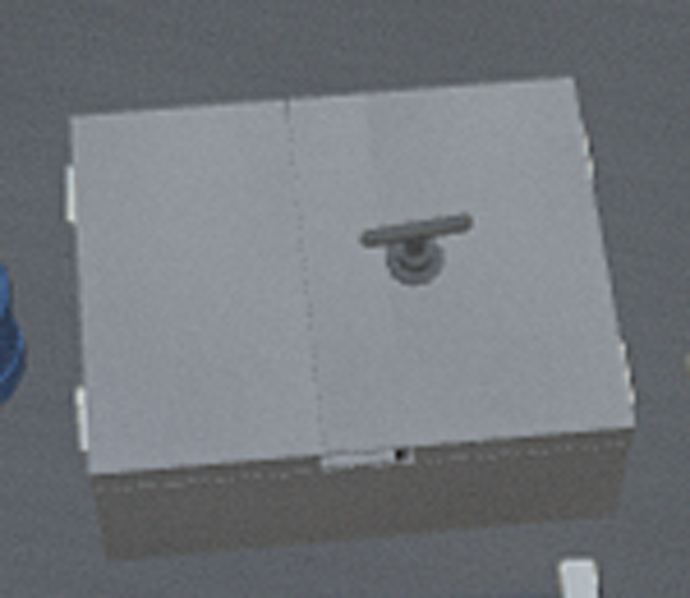

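The crop shows the shut lid with corners at (72,117), (574,78), (634,428) and (91,472). The middle of the bar is at (416,231), and the bar runs across the seam.

```bash
python3 - <<'E'
from h import *
from scipy.optimize import least_squares
f=lambda p:(195+p[0]/4.6,140+p[1]/4.6)
pix=np.array([f(p) for p in[(72,117),(574,78),(634,428),(91,472),(416,231)]])
L=np.array([[-.15,-.19,.145],[-.15,.19,.145],[.15,.19,.145],[.15,-.19,.145],[0,.052,.185]])
c=eyes.get_calibration("scene")
for p,l in zip(pix,L): print(ray("scene",*p,l[2],c))
def W(p):
    a=p[2];R=np.array([[np.cos(a),-np.sin(a),0],[np.sin(a),np.cos(a),0],[0,0,1]]);return L@R.T+[p[0],p[1],0]
r=least_squares(lambda p:(proj("scene",W(p),c)-pix).ravel(),[.5,0,0]);print(r.x,np.degrees(r.x[2]),r.fun)
print(W(r.x))
E
```

```text
[ 0.4622 -0.2547  0.145 ]
[0.3568 0.1096 0.145 ]
[0.6451 0.1912 0.145 ]
[ 0.7475 -0.1718  0.145 ]
[0.5387 0.0179 0.185 ]
[ 0.5527 -0.0315  0.2787] 15.96650712922073 [-0.1284 -0.3684  0.0959 -0.104   0.3799 -0.0575 -0.4984  0.4149  0.1632
 -0.0344]
[[ 0.4608 -0.2555  0.145 ]
 [ 0.3563  0.1099  0.145 ]
 [ 0.6447  0.1924  0.145 ]
 [ 0.7492 -0.173   0.145 ]
 [ 0.5384  0.0184  0.185 ]]
```

Enclosure pose is (0.553, -0.032) with a yaw of 16°. The residuals are under 0.5 px, so I go above the T-bar.

>>> {"fn": "step_arm", "kwargs": {
  "deltas": [
    [[0.0228,0.0321,0.004],[0,0,5.41],-1],
    [[0.0228,0.0321,0.004],[0,0,5.41],-1],
    [[0.0228,0.0321,0.004],[0,0,5.41],-1],
    [[0.0228,0.0321,0.004],[0,0,5.41],-1],
    [[0.0228,0.0321,0.004],[0,0,5.41],-1],
    [[0.0228,0.0321,0.004],[0,0,5.41],-1],
    [[0.0228,0.0321,0.004],[0,0,5.41],-1],
    [[0.0228,0.0321,0.004],[0,0,5.41],-1]
  ]
}}

```text
time: 0.77
position: [0.3574, -0.2365, 0.2634]
tcp_rot: [[0.455, 0.891, -0.0], [0.891, -0.455, 0.0], [0.0, -0.0, -1.0]]
force: [0.4, -0.9, -0.5]
gripper_width: 0.998
finger_force: 0.0
```

>>> {"fn": "step_arm", "kwargs": {
  "deltas": [
    [[0.0228,0.0321,0.002],[0,0,5.41],-1],
    [[0.0228,0.0321,0.002],[0,0,5.41],-1],
    [[0.0228,0.0321,0.002],[0,0,5.41],-1],
    [[0.0228,0.0321,0.002],[0,0,5.41],-1],
    [[0.0228,0.0321,0.002],[0,0,5.41],-1],
    [[0.0228,0.0321,0.002],[0,0,5.41],-1],
    [[0.0228,0.0321,0.002],[0,0,5.41],-1],
    [[0.0228,0.0321,0.002],[0,0,5.41],-1]
  ]
}}

```text
time: 1.43
position: [0.5399, 0.0204, 0.2791]
tcp_rot: [[-0.28, 0.96, -0.001], [0.96, 0.28, -0.0], [0.0, -0.001, -1.0]]
force: [0.2, -1.1, 0.6]
gripper_width: 0.998
finger_force: 0.0
```

```bash
cat >> h.py <<'E'
a=0.2787;c_,s_=np.cos(a),np.sin(a);RE=np.array([[c_,-s_,0],[s_,c_,0],[0,0,1]]);OE=np.array([.5527,-.0315,0])
def w2e(p): return RE.T@(np.asarray(p)-OE)
def e2w(p): return RE@np.asarray(p,float)+OE
def st():
    s=readout.get_state(); R=s["tcp_rot"]
    print("t",round(s["time"],2),"pos",s["position"],"enc mm",w2e(s["position"])*1000,"q",s["joint_positions"].round(1),"F",s["force"].round(1),"w",round(s["gripper_width"],3),"ff",round(s["finger_force"],1));print("R in enc:",(RE.T@R).round(3).tolist());return s
E
python3 - <<'E'
from h import *
st(); c=eyes.get_calibration("wrist"); im=eyes.camera("wrist"); cv2.imwrite("pics/w1.png",im)
for l in ([0,52,185],[0,92,185],[0,12,185],[-150,-28,145],[150,-28,145]): print(l,proj("wrist",e2w(np.array(l)/1000),c))
E
```

```text
t 1.43 pos [0.5399 0.0204 0.2791] enc mm [  1.9847  53.4338 279.0905] q [ -6.   19.4  80.   -0.   80.6 -22.2] F [ 0.2 -1.1  0.6] w 0.998 ff 0.0
R in enc: [[-0.005, 1.0, -0.001], [1.0, 0.005, 0.0], [0.0, -0.001, -1.0]]
[0, 52, 185] [[275.166  207.7917]]
[0, 92, 185] [[275.3894 153.9015]]
[0, 12, 185] [[274.9608 257.289 ]]
[-150, -28, 145] [[113.3591 278.1322]]
[150, -28, 145] [[436.9314 280.0547]]
```

View pics/w1.png

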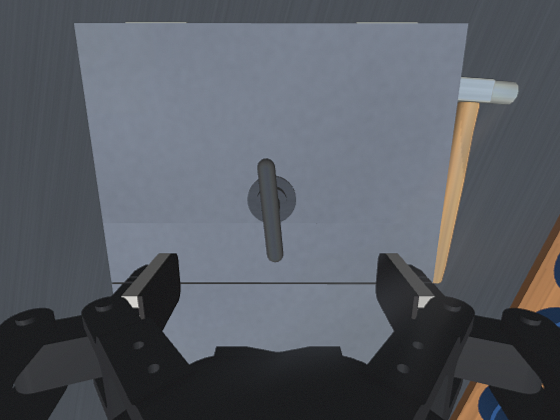

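The wrist view puts the bar middle at (270,211), ends (266,163) and (276,257). So it is about 3 mm towards -x of the estimate and already turned about 5° anticlockwise. The seam at v≈283 puts the enclosure 2 mm further towards -y. I correct for both, descend and grip.

>>> {"fn": "step_arm", "kwargs": {
  "deltas": [
    [[-0.0041,-0.0038,-0.025],[0,0,5],-1],
    [[0,0,-0.03],[0,0,0],-1],
    [[0,0,-0.03],[0,0,0],-1],
    [[0,0,-0.024],[0,0,0],-1],
    [[0,0,0],[0,0,0],-1]
  ],
  "force": 60
}}

```text
time: 1.9
position: [0.532, 0.015, 0.1653]
tcp_rot: [[-0.358, 0.934, -0.01], [0.934, 0.358, 0.001], [0.005, -0.009, -1.0]]
force: [-1.3, -0.3, -1.2]
gripper_width: 0.998
finger_force: 0.0
```

>>> {"fn": "step_arm", "kwargs": {
  "deltas": [
    [[0,0,0],[0,0,0],1],
    [[0,0,0],[0,0,0],1],
    [[0,0,0],[0,0,0],1],
    [[0,0,0],[0,0,0],1],
    [[0,0,0],[0,0,0],1],
    [[0,0,0],[0,0,0],1],
    [[0,0,0],[0,0,0],1]
  ]
}}

```text
time: 2.48
position: [0.5358, 0.0147, 0.1713]
tcp_rot: [[-0.358, 0.934, 0.002], [0.934, 0.358, -0.0], [-0.001, 0.002, -1.0]]
force: [0.1, 1.2, 5.4]
gripper_width: 0.137
finger_force: 58.6
```

Gripped at about 12 mm. Now the quarter turn anticlockwise.

>>> {"fn": "step_arm", "kwargs": {
  "deltas": [
    [[0,0,0],[0,0,7],1],
    [[0,0,0],[0,0,7],1],
    [[0,0,0],[0,0,7],1],
    [[0,0,0],[0,0,7],1],
    [[0,0,0],[0,0,7],1],
    [[0,0,0],[0,0,7],1],
    [[0,0,0],[0,0,7],1],
    [[0,0,0],[0,0,7],1]
  ]
}}

```text
time: 3.15
position: [0.5358, 0.0147, 0.1713]
tcp_rot: [[-0.976, 0.22, 0.002], [0.22, 0.976, 0.0], [-0.002, 0.001, -1.0]]
force: [-0.3, 0.7, 4.7]
gripper_width: 0.134
finger_force: 58.6
```

>>> {"fn": "step_arm", "kwargs": {
  "deltas": [
    [[0,0,0],[0,0,7],1],
    [[0,0,0],[0,0,7],1],
    [[0,0,0],[0,0,7],1],
    [[0,0,0],[0,0,7],1],
    [[0,0,0],[0,0,0],1],
    [[0,0,0],[0,0,0],1]
  ]
}}

```text
time: 3.65
position: [0.5358, 0.0147, 0.1713]
tcp_rot: [[-0.966, -0.259, 0.002], [-0.259, 0.966, -0.0], [-0.002, -0.001, -1.0]]
force: [-0.6, 0.7, 5.5]
gripper_width: 0.137
finger_force: 58.8
```

```bash
sed -i 's/OE=np.array(\[.5527,-.0315,0\])/OE=np.array([.5532,-.0334,0])/' h.py; python3 - <<'E'
from h import *
s=st(); print(s["wrist_torque"])
# arc for TCP keeping the present offset in the door frame; rows of 5 deg about -ex (world)
p=w2e(s["position"]); h=np.array([0,193,120])/1000
print("tilt axis (unit, world)",-RE[:,0])
prev=s["position"]
for k in range(1,15):
    t=np.radians(5*k); d=p-h
    # opening: rotate about -x
    q=h+np.array([d[0], d[1]*np.cos(t)+d[2]*np.sin(t), -d[1]*np.sin(t)+d[2]*np.cos(t)])
    w=e2w(q); print(5*k,(w-prev).round(4),w.round(3)); prev=w
E
```

```text
t 3.65 pos [0.5358 0.0147 0.1713] enc mm [ -3.4633  51.0015 171.3379] q [  -6.6   23.8   90.9    0.    65.1 -111.7] F [-0.6  0.7  5.5] w 0.137 ff 58.8
R in enc: [[-1.0, 0.017, 0.002], [0.017, 1.0, -0.001], [-0.002, -0.001, -1.0]]
[ 0.1367 -0.0058  0.1177]
tilt axis (unit, world) [-0.9614 -0.2751 -0.    ]
5 [-0.0014  0.0048  0.0122] [0.534 0.02  0.184]
10 [-0.0017  0.0058  0.0117] [0.533 0.025 0.195]
15 [-0.0019  0.0068  0.0111] [0.531 0.032 0.206]
20 [-0.0022  0.0077  0.0105] [0.529 0.04  0.217]
25 [-0.0024  0.0085  0.0097] [0.526 0.048 0.227]
30 [-0.0027  0.0093  0.0089] [0.524 0.058 0.235]
35 [-0.0029  0.01    0.008 ] [0.521 0.068 0.244]
40 [-0.0031  0.0107  0.0071] [0.518 0.078 0.251]
45 [-0.0032  0.0112  0.0061] [0.514 0.09  0.257]
50 [-0.0033  0.0117  0.0051] [0.511 0.101 0.262]
55 [-0.0035  0.0121  0.004 ] [0.508 0.113 0.266]
60 [-0.0035  0.0124  0.0029] [0.504 0.126 0.269]
65 [-0.0036  0.0126  0.0017] [0.5   0.138 0.27 ]
70 [-0.0036  0.0127  0.0006] [0.497 0.151 0.271]
```

The turn is complete. Now I lift along the hinge arc, tilting the tool with the door.

>>> {"fn": "step_arm", "kwargs": {
  "deltas": [
    [[-0.0014,0.0048,0.0122],[-4.807,-1.376,0],1],
    [[-0.0017,0.0058,0.0117],[-4.807,-1.376,0],1],
    [[-0.0019,0.0068,0.0111],[-4.807,-1.376,0],1],
    [[-0.0022,0.0077,0.0105],[-4.807,-1.376,0],1]
  ]
}}

```text
time: 3.98
position: [0.5287, 0.0392, 0.2161]
tcp_rot: [[-0.966, -0.24, 0.097], [-0.259, 0.907, -0.333], [-0.008, -0.347, -0.938]]
force: [2.6, -4.0, -9.9]
gripper_width: 0.134
finger_force: 60.5
```

```bash
python3 - <<'E'
from h import *
st()
E
```

```text
t 3.98 pos [0.5287 0.0392 0.2161] enc mm [ -3.63    76.5513 216.0553] q [  7.6  20.7  91.5 -22.   66.3 -88.7] F [ 2.6 -4.  -9.9] w 0.134 ff 60.5
R in enc: [[-1.0, 0.018, 0.001], [0.017, 0.938, -0.347], [-0.008, -0.347, -0.938]]
```

>>> {"fn": "step_arm", "kwargs": {
  "deltas": [
    [[-0.0024,0.0085,0.0097],[-4.807,-1.376,0],1],
    [[-0.0027,0.0093,0.0089],[-4.807,-1.376,0],1],
    [[-0.0029,0.01,0.008],[-4.807,-1.376,0],1],
    [[-0.0031,0.0107,0.0071],[-4.807,-1.376,0],1],
    [[-0.0032,0.0112,0.0061],[-4.807,-1.376,0],1],
    [[0,0,0],[0,0,0],1]
  ]
}}

```text
time: 4.48
position: [0.5137, 0.091, 0.2567]
tcp_rot: [[-0.964, -0.179, 0.198], [-0.267, 0.678, -0.685], [-0.012, -0.713, -0.701]]
force: [-2.3, -1.1, 8.5]
gripper_width: 0.129
finger_force: 62.4
```

```bash
python3 - <<'E'
from h import *
st()
E
```

```text
t 4.48 pos [0.5137 0.091  0.2567] enc mm [ -3.7509 130.4543 256.7205] q [ 26.   25.3  89.9 -45.7  79.1 -64.2] F [-2.3 -1.1  8.5] w 0.129 ff 62.4
R in enc: [[-1.0, 0.014, 0.002], [0.008, 0.701, -0.713], [-0.012, -0.713, -0.701]]
```

The door is at 45°. I release, back off along the tool axis, and swing over to the inner side with the fingers shut and leaning.

>>> {"fn": "step_arm", "kwargs": {
  "deltas": [
    [[0,0,0],[0,0,0],0],
    [[0,0,0],[0,0,0],0],
    [[0,0,0],[0,0,0],0],
    [[0,0,0],[0,0,0],0],
    [[-0.005,0.0172,0.0175],[0,0,0],0],
    [[-0.005,0.0172,0.0175],[0,0,0],0],
    [[-0.005,0.0172,0.0175],[0,0,0],0],
    [[-0.005,0.0172,0.0175],[0,0,0],0]
  ]
}}

```text
time: 5.15
position: [0.4934, 0.1583, 0.3264]
tcp_rot: [[-0.965, -0.177, 0.193], [-0.262, 0.685, -0.68], [-0.012, -0.706, -0.708]]
force: [0.6, -0.3, -0.2]
gripper_width: 0.5
finger_force: 0.0
```

```bash
python3 - <<'E'
from h import *
st(); cv2.imwrite("pics/s2.png",cv2.resize(eyes.camera("scene")[110:290,170:410],None,fx=3,fy=3))
E
```

```text
t 5.15 pos [0.4934 0.1583 0.3264] enc mm [ -4.7464 200.7501 326.424 ] q [ 32.9  24.2  79.7 -42.5  91.8 -67.2] F [ 0.6 -0.3 -0.2] w 0.5 ff 0.0
R in enc: [[-1.0, 0.018, -0.001], [0.014, 0.707, -0.707], [-0.012, -0.706, -0.708]]
```

View pics/s2.png

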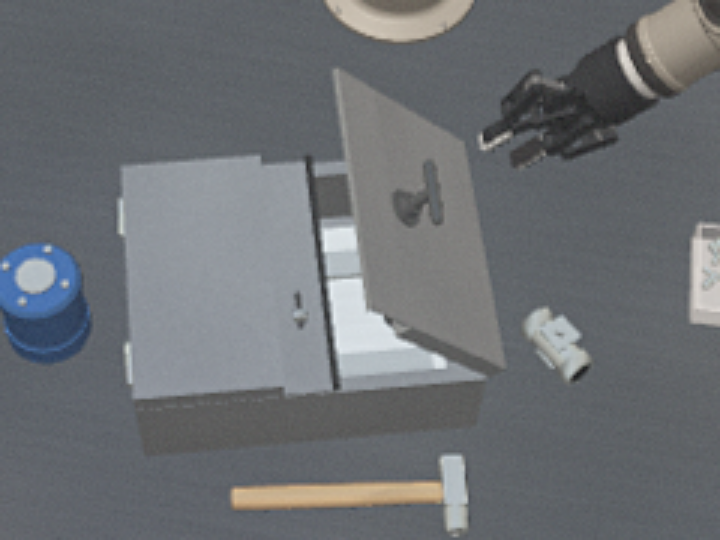

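The door stands at about 45°, the thumb piece is visible at (300,315) in the crop, and everything else is in place. I swing over the edge to the inner side.

>>> {"fn": "step_arm", "kwargs": {
  "deltas": [
    [[0,0,0.012],[6.153,1.76,0],1],
    [[0,0,0.012],[6.153,1.76,0],1],
    [[0,0,0.012],[6.153,1.76,0],1],
    [[0,0,0.012],[6.153,1.76,0],1],
    [[0,0,0.012],[6.153,1.76,0],1],
    [[0,0,0.012],[6.153,1.76,0],1],
    [[0,0,0.012],[6.153,1.76,0],1],
    [[0,0,0.012],[6.153,1.76,0],1]
  ]
}}

```text
time: 5.87
position: [0.4939, 0.1576, 0.4233]
tcp_rot: [[-0.966, -0.256, -0.028], [-0.258, 0.96, 0.11], [-0.001, 0.113, -0.994]]
force: [1.0, -0.3, -1.3]
gripper_width: -0.001
finger_force: 0.0
```

>>> {"fn": "step_arm", "kwargs": {
  "deltas": [
    [[0.0013,-0.0297,0],[3.461,0.99,0],1],
    [[0.0013,-0.0297,0],[3.461,0.99,0],1],
    [[0.0013,-0.0297,0],[3.461,0.99,0],1],
    [[0.0013,-0.0297,0],[3.461,0.99,0],1],
    [[0.0013,-0.0297,0],[3.461,0.99,0],1],
    [[0.0013,-0.0297,0],[3.461,0.99,0],1],
    [[0.0013,-0.0297,0],[3.461,0.99,0],1],
    [[0.0013,-0.0297,0],[3.461,0.99,0],1]
  ]
}}

```text
time: 6.53
position: [0.5037, -0.0817, 0.4218]
tcp_rot: [[-0.966, -0.207, -0.156], [-0.259, 0.791, 0.554], [0.009, 0.576, -0.818]]
force: [1.3, -0.2, -0.1]
gripper_width: -0.0
finger_force: 0.0
```

```bash
python3 - <<'E'
from h import *
st()
E
```

```text
t 6.53 pos [ 0.5037 -0.0817  0.4218] enc mm [-60.8772 -32.8184 421.7556] q [ -32.    26.    57.1   27.   121.5 -127.6] F [ 1.3 -0.2 -0.1] w -0.0 ff 0.0
R in enc: [[-1.0, 0.019, 0.002], [0.017, 0.818, 0.576], [0.009, 0.576, -0.818]]
```

```bash
python3 - <<'E'
from h import *
P=lambda t:e2w(np.array([-60,193-190*np.cos(t)+9*np.sin(t),120+190*np.sin(t)+9*np.cos(t)])/1000)
a=e2w([-.06,.02,.255]); print(a-readout.get_state()["position"]); prev=a
for d in range(40,115,5):
    w=P(np.radians(d)); print(d,(w-prev).round(4)); prev=w
E
```

```text
[-0.0137  0.051  -0.1668]
40 [-0.0091  0.032  -0.006 ]
45 [-0.0032  0.0113  0.0117]
50 [-0.0035  0.0123  0.0106]
55 [-0.0037  0.0131  0.0095]
60 [-0.004   0.0138  0.0082]
65 [-0.0041  0.0145  0.007 ]
70 [-0.0043  0.015   0.0056]
75 [-0.0044  0.0154  0.0042]
80 [-0.0045  0.0157  0.0028]
85 [-0.0045  0.0159  0.0014]
90 [-0.0046  0.016  -0.0001]
95 [-0.0045  0.0159 -0.0015]
100 [-0.0045  0.0157 -0.0029]
105 [-0.0044  0.0154 -0.0044]
110 [-0.0043  0.015  -0.0057]
```

>>> {"fn": "step_arm", "kwargs": {
  "deltas": [
    [[-0.0027,0.0102,-0.0334],[0,0,0],1],
    [[-0.0027,0.0102,-0.0334],[0,0,0],1],
    [[-0.0027,0.0102,-0.0334],[0,0,0],1],
    [[-0.0027,0.0102,-0.0334],[0,0,0],1],
    [[-0.0027,0.0102,-0.0334],[0,0,0],1],
    [[-0.0045,0.016,-0.003],[0,0,0],1],
    [[-0.0045,0.016,-0.003],[0,0,0],1],
    [[-0.0032,0.0113,0.0117],[0,0,0],1]
  ]
}}

```text
time: 7.2
position: [0.4771, 0.0151, 0.2579]
tcp_rot: [[-0.966, -0.204, -0.161], [-0.259, 0.792, 0.552], [0.015, 0.575, -0.818]]
force: [0.9, -5.0, -4.3]
gripper_width: -0.003
finger_force: 4.8
```

>>> {"fn": "step_arm", "kwargs": {
  "deltas": [
    [[-0.0035,0.0123,0.0106],[0,0,0],1],
    [[-0.0037,0.0131,0.0095],[0,0,0],1],
    [[-0.004,0.0138,0.0082],[0,0,0],1],
    [[-0.0041,0.0145,0.007],[0,0,0],1]
  ]
}}

```text
time: 7.53
position: [0.4631, 0.0691, 0.2969]
tcp_rot: [[-0.965, -0.209, -0.156], [-0.26, 0.793, 0.55], [0.008, 0.572, -0.82]]
force: [0.6, -3.8, -5.4]
gripper_width: -0.001
finger_force: 3.0
```

Contact is at the expected force, about 6 N, so I carry on past upright.

>>> {"fn": "step_arm", "kwargs": {
  "deltas": [
    [[-0.0043,0.015,0.0056],[0,0,0],1],
    [[-0.0044,0.0154,0.0042],[0,0,0],1],
    [[-0.0045,0.0157,0.0028],[0,0,0],1],
    [[-0.0045,0.0159,0.0014],[0,0,0],1],
    [[-0.0046,0.016,0],[0,0,0],1]
  ]
}}

```text
time: 7.95
position: [0.4405, 0.1478, 0.3109]
tcp_rot: [[-0.965, -0.21, -0.156], [-0.261, 0.793, 0.551], [0.008, 0.573, -0.82]]
force: [0.9, -4.4, -4.1]
gripper_width: 0.003
finger_force: 2.1
```

>>> {"fn": "step_arm", "kwargs": {
  "deltas": [
    [[-0.0045,0.0159,-0.0015],[0,0,0],1],
    [[-0.0045,0.0157,-0.0029],[0,0,0],1],
    [[-0.0044,0.0154,-0.0044],[0,0,0],1],
    [[-0.0043,0.015,-0.0057],[0,0,0],1],
    [[0,0,0],[0,0,0],1]
  ]
}}

```text
time: 8.37
position: [0.4212, 0.2114, 0.2961]
tcp_rot: [[-0.964, -0.211, -0.159], [-0.264, 0.79, 0.553], [0.01, 0.575, -0.818]]
force: [-0.0, -0.3, -0.2]
gripper_width: -0.001
finger_force: 0.0
```

```bash
python3 - <<'E'
from h import *
st()
E
```

```text
t 8.37 pos [0.4212 0.2114 0.2961] enc mm [-59.5292 271.6853 296.1053] q [  -4.7   13.7   94.4   32.6   86.6 -116.1] F [-0.  -0.3 -0.2] w -0.001 ff 0.0
R in enc: [[-1.0, 0.015, -0.001], [0.012, 0.818, 0.575], [0.01, 0.575, -0.818]]
```

The active door is at about 110°. Now above the thumb piece, tool upright, fingers shut.

>>> {"fn": "step_arm", "kwargs": {
  "deltas": [
    [[0.008,-0.035,0],[0,0,0],1],
    [[0.0222,-0.02,-0.006],[-3.85,-1.1,0],1],
    [[0.0222,-0.02,-0.006],[-3.85,-1.1,0],1],
    [[0.0222,-0.02,-0.006],[-3.85,-1.1,0],1],
    [[0.0222,-0.02,-0.006],[-3.85,-1.1,0],1],
    [[0.0222,-0.02,-0.006],[-3.85,-1.1,0],1],
    [[0.0222,-0.02,-0.006],[-3.85,-1.1,0],1],
    [[0.0222,-0.02,-0.006],[-3.85,-1.1,0],1]
  ]
}}

```text
time: 9.03
position: [0.5877, 0.033, 0.2547]
tcp_rot: [[-0.966, -0.256, -0.031], [-0.258, 0.959, 0.115], [0.0, 0.119, -0.993]]
force: [-0.8, -0.6, -0.1]
gripper_width: 0.001
finger_force: 0.0
```

>>> {"fn": "step_arm", "kwargs": {
  "deltas": [
    [[0.0222,-0.02,-0.006],[-3.85,-1.1,0],1],
    [[0.0222,-0.02,-0.006],[-2.6,-0.75,0],1],
    [[0.01,-0.01,-0.006],[0,0,0],1],
    [[0,0,0],[0,0,0],1]
  ]
}}

```text
time: 9.37
position: [0.6415, -0.0175, 0.2339]
tcp_rot: [[-0.966, -0.257, -0.003], [-0.257, 0.966, 0.006], [0.001, 0.007, -1.0]]
force: [-0.9, -0.5, 0.9]
gripper_width: 0.001
finger_force: 0.0
```

```bash
python3 - <<'E'
from h import *
st(); c=eyes.get_calibration("wrist"); cv2.imwrite("pics/w3.png",eyes.camera("wrist"))
for l in ([60,-4,138],[150,26,139],[-50,26,139]): print(l,proj("wrist",e2w(np.array(l)/1000),c))
E
```

```text
t 9.37 pos [ 0.6415 -0.0175  0.2339] enc mm [ 89.2645  -8.9578 233.8611] q [  -8.6   32.2   66.5    0.3   81.5 -113.5] F [-0.9 -0.5  0.9] w 0.001 ff 0.0
R in enc: [[-1.0, 0.019, -0.001], [0.019, 1.0, 0.007], [0.001, 0.007, -1.0]]
[60, -4, 138] [[283.5066 167.4199]]
[150, 26, 139] [[322.7608 279.3709]]
[-50, 26, 139] [[328.2139  -4.6533]]
```

View pics/w3.png

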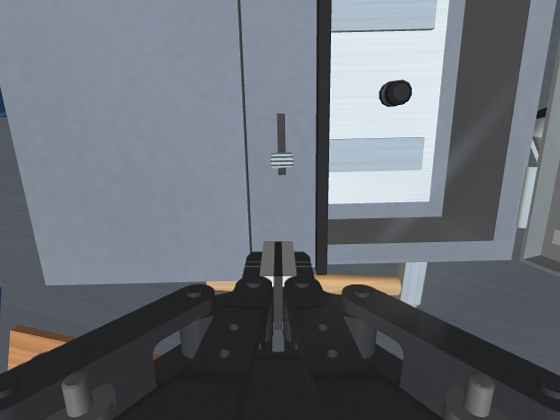

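The thumb is at (282,160), about 5 mm towards -x of the prediction. The strip end at (322,275) shows a -3 mm shift in x, which matches the handle, so I update the frame. The gland is standing at (396,93). I lower behind the thumb and draw the bolt towards -x.

>>> {"fn": "step_arm", "kwargs": {
  "deltas": [
    [[0,0.003,-0.03],[0,0,0],1],
    [[-0.001,0,-0.03],[0,0,0],1],
    [[0,0,-0.02],[0,0,0],1],
    [[0,0,-0.014],[0,0,0],1],
    [[0,0,-0.008],[0,0,0],1],
    [[0,0,0],[0,0,0],1]
  ]
}}

```text
time: 9.92
position: [0.6385, -0.0127, 0.1321]
tcp_rot: [[-0.966, -0.258, -0.004], [-0.258, 0.966, 0.006], [0.003, 0.007, -1.0]]
force: [-0.5, -0.4, 0.1]
gripper_width: -0.005
finger_force: 0.0
```

>>> {"fn": "step_arm", "kwargs": {
  "deltas": [
    [[-0.0058,-0.0016,0],[0,0,0],1],
    [[-0.0058,-0.0016,0],[0,0,0],1],
    [[-0.0058,-0.0016,0],[0,0,0],1],
    [[-0.0048,-0.0014,0],[0,0,0],1],
    [[-0.0048,-0.0014,0],[0,0,0],1],
    [[-0.0048,-0.0014,0],[0,0,0],1]
  ]
}}

```text
time: 10.42
position: [0.6085, -0.0224, 0.1343]
tcp_rot: [[-0.966, -0.258, 0.002], [-0.258, 0.966, 0.004], [-0.003, 0.004, -1.0]]
force: [2.9, 2.0, 1.8]
gripper_width: 0.005
finger_force: 1.6
```

```bash
sed -i 's/OE=np.array(\[.5532,-.0334,0\])/OE=np.array([.5503,-.0342,0])/' h.py; python3 - <<'E'
from h import *
st()
E
```

```text
t 10.42 pos [ 0.6085 -0.0224  0.1343] enc mm [ 59.1906  -4.6961 134.2783] q [  -9.5   33.2   81.2    0.3   65.6 -114.5] F [2.9 2.  1.8] w 0.005 ff 1.6
R in enc: [[-1.0, 0.018, 0.003], [0.018, 1.0, 0.004], [-0.003, 0.004, -1.0]]
```

Pushing at about 3 N. Continue to the stop in small steps.

>>> {"fn": "step_arm", "kwargs": {
  "deltas": [
    [[-0.0029,-0.0008,0],[0,0,0],1],
    [[-0.0029,-0.0008,0],[0,0,0],1],
    [[-0.0019,-0.0006,0],[0,0,0],1],
    [[0,0,0],[0,0,0],1]
  ]
}}

```text
time: 10.75
position: [0.6011, -0.0246, 0.1336]
tcp_rot: [[-0.966, -0.258, 0.001], [-0.258, 0.966, 0.005], [-0.003, 0.004, -1.0]]
force: [6.1, 2.2, 2.6]
gripper_width: 0.001
finger_force: 2.6
```

```bash
python3 - <<'E'
from h import *
st()
E
```

```text
t 10.75 pos [ 0.6011 -0.0246  0.1336] enc mm [ 51.5294  -4.7551 133.5776] q [  -9.8   32.5   82.5    0.3   64.9 -114.9] F [6.1 2.2 2.6] w 0.001 ff 2.6
R in enc: [[-1.0, 0.018, 0.003], [0.018, 1.0, 0.004], [-0.003, 0.004, -1.0]]
```

>>> {"fn": "step_arm", "kwargs": {
  "deltas": [
    [[-0.0019,-0.0006,0],[0,0,0],1],
    [[0,0,0],[0,0,0],1]
  ]
}}

```text
time: 10.92
position: [0.601, -0.0247, 0.1338]
tcp_rot: [[-0.966, -0.258, 0.005], [-0.258, 0.966, 0.005], [-0.006, 0.004, -1.0]]
force: [11.1, 3.9, -0.2]
gripper_width: 0.001
finger_force: 5.6
```

>>> {"fn": "step_arm", "kwargs": {
  "deltas": [
    [[0.006,0.0017,0],[0,0,0],1],
    [[0,0,0.02],[0,0,0],1],
    [[0,0,0.035],[0,0,0],1],
    [[0,0,0.035],[0,0,0],0],
    [[0,0,0.02],[0,0,0],0],
    [[0,0,0],[0,0,0],0]
  ]
}}

```text
time: 11.42
position: [0.6058, -0.0239, 0.2479]
tcp_rot: [[-0.966, -0.258, 0.005], [-0.258, 0.966, 0.003], [-0.006, 0.001, -1.0]]
force: [-0.1, 0.1, 0.6]
gripper_width: 0.42
finger_force: 0.0
```

```bash
python3 - <<'E'
from h import *
s=st(); c=eyes.get_calibration("wrist"); cv2.imwrite("pics/w4.png",eyes.camera("wrist"))
for l in ([60,-4,138],[36,-4,138],[0,26,139],[-50,26,139]): print(l,proj("wrist",e2w(np.array(l)/1000),c))
t=e2w([-.05,.026,.19]); print(t-s["position"])
E
```

```text
t 11.42 pos [ 0.6058 -0.0239  0.2479] enc mm [ 56.152  -5.326 247.859] q [  -9.6   27.5   72.3    0.2   79.9 -114.6] F [-0.1  0.1  0.6] w 0.42 ff 0.0
R in enc: [[-1.0, 0.018, 0.006], [0.018, 1.0, 0.001], [-0.006, 0.001, -1.0]]
[60, -4, 138] [[279.8803 205.3107]]
[36, -4, 138] [[279.4239 175.4918]]
[0, 26, 139] [[319.096  127.2254]]
[-50, 26, 139] [[320.3041  54.1732]]
[-0.1107  0.0009 -0.0579]
```

View pics/w4.png

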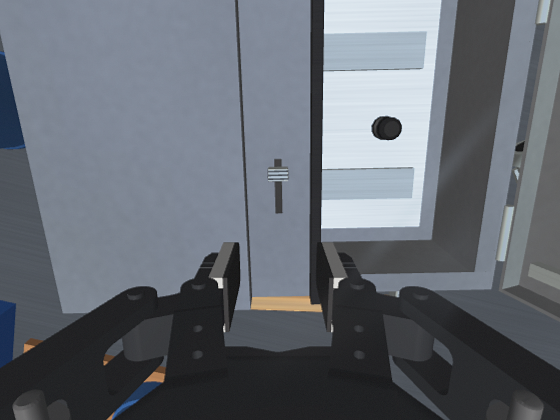

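The bolt is fully drawn: the thumb is at (278,175) against 175 predicted, and it held firm at 11 N. The black strip is at u≈317, about 2 mm towards -y. Now I pinch the upstand at x = -50.

>>> {"fn": "step_arm", "kwargs": {
  "deltas": [
    [[-0.0276,-0.0001,0],[0,0,0],0],
    [[-0.0276,-0.0001,-0.005],[0,0,0],0],
    [[-0.0276,-0.0002,-0.02],[0,0,0],0],
    [[-0.0276,-0.0002,-0.03],[0,0,0],0],
    [[0,0,-0.03],[0,0,0],0],
    [[0,0,-0.02],[0,0,0],0],
    [[0,0,-0.012],[0,0,0],0],
    [[0,0,0],[0,0,0],0]
  ]
}}

```text
time: 12.13
position: [0.4909, -0.0236, 0.1238]
tcp_rot: [[-0.966, -0.258, -0.009], [-0.258, 0.966, 0.006], [0.007, 0.008, -1.0]]
force: [0.1, 0.4, -0.5]
gripper_width: 0.497
finger_force: 0.0
```

>>> {"fn": "step_arm", "kwargs": {
  "deltas": [
    [[0,0,0],[0,0,0],1],
    [[0,0,0],[0,0,0],1],
    [[0,0,0],[0,0,0],1],
    [[0,0,0],[0,0,0],1],
    [[0,0,0],[0,0,0],1]
  ]
}}

```text
time: 12.55
position: [0.4936, -0.0246, 0.1255]
tcp_rot: [[-0.966, -0.259, -0.003], [-0.259, 0.966, 0.004], [0.002, 0.004, -1.0]]
force: [0.1, -4.7, 1.2]
gripper_width: 0.074
finger_force: 59.4
```

```bash
python3 - <<'E'
from h import *
s=st(); p=w2e(s["position"]); h=np.array([0,-193,120])/1000; prev=s["position"]
for k in range(1,13):
    t=np.radians(5*k); d=p-h
    q=h+np.array([d[0], d[1]*np.cos(t)-d[2]*np.sin(t), d[1]*np.sin(t)+d[2]*np.cos(t)])
    w=e2w(q); print(5*k,(w-prev).round(4),w.round(3)); prev=w
E
```

```text
t 12.55 pos [ 0.4936 -0.0246  0.1255] enc mm [-51.8739  24.8735 125.5055] q [ -11.8   23.2  100.5    0.2   56.5 -117. ] F [ 0.1 -4.7  1.2] w 0.074 ff 59.4
R in enc: [[-1.0, 0.017, -0.002], [0.017, 1.0, 0.004], [0.002, 0.004, -1.0]]
5 [ 0.0004 -0.0013  0.019 ] [ 0.494 -0.026  0.144]
10 [ 0.0008 -0.0028  0.0188] [ 0.495 -0.029  0.163]
15 [ 0.0013 -0.0044  0.0185] [ 0.496 -0.033  0.182]
20 [ 0.0017 -0.0059  0.018 ] [ 0.498 -0.039  0.2  ]
25 [ 0.0021 -0.0074  0.0174] [ 0.5   -0.046  0.217]
30 [ 0.0025 -0.0088  0.0166] [ 0.502 -0.055  0.234]
35 [ 0.0029 -0.0102  0.0158] [ 0.505 -0.065  0.249]
40 [ 0.0033 -0.0115  0.0148] [ 0.509 -0.077  0.264]
45 [ 0.0036 -0.0127  0.0137] [ 0.512 -0.09   0.278]
50 [ 0.0039 -0.0138  0.0125] [ 0.516 -0.103  0.29 ]
55 [ 0.0042 -0.0148  0.0112] [ 0.52  -0.118  0.302]
60 [ 0.0045 -0.0157  0.0098] [ 0.525 -0.134  0.311]
```

>>> {"fn": "step_arm", "kwargs": {
  "deltas": [
    [[0.0004,-0.0013,0.019],[4.807,1.376,0],1],
    [[0.0008,-0.0028,0.0188],[4.807,1.376,0],1],
    [[0.0013,-0.0044,0.0185],[4.807,1.376,0],1]
  ]
}}

```text
time: 12.8
position: [0.4959, -0.0328, 0.1817]
tcp_rot: [[-0.965, -0.25, -0.075], [-0.261, 0.931, 0.256], [0.006, 0.267, -0.964]]
force: [1.6, -7.3, -11.7]
gripper_width: 0.072
finger_force: 59.9
```

>>> {"fn": "step_arm", "kwargs": {
  "deltas": [
    [[0.0017,-0.0059,0.018],[4.807,1.376,0],1],
    [[0.0021,-0.0074,0.0174],[4.807,1.376,0],1],
    [[0.0025,-0.0088,0.0166],[4.807,1.376,0],1],
    [[0.0029,-0.0102,0.0158],[4.807,1.376,0],1],
    [[0.0033,-0.0115,0.0148],[4.807,1.376,0],1],
    [[0.0036,-0.0127,0.0137],[4.807,1.376,0],1]
  ]
}}

```text
time: 13.3
position: [0.5122, -0.0891, 0.2782]
tcp_rot: [[-0.964, -0.175, -0.198], [-0.264, 0.677, 0.687], [0.014, 0.715, -0.699]]
force: [2.0, 4.1, -7.5]
gripper_width: 0.072
finger_force: 60.3
```

```bash
python3 - <<'E'
from h import *
st()
E
```

```text
t 13.3 pos [ 0.5122 -0.0891  0.2782] enc mm [-51.7046 -42.2775 278.1688] q [ -34.7   34.9   69.6   29.   111.1 -137.9] F [ 2.   4.1 -7.5] w 0.072 ff 60.3
R in enc: [[-1.0, 0.018, -0.002], [0.011, 0.699, 0.715], [0.014, 0.715, -0.699]]
```

>>> {"fn": "step_arm", "kwargs": {
  "deltas": [
    [[0.0039,-0.0138,0.0125],[4.807,1.376,0],1],
    [[0.0042,-0.0148,0.0112],[4.807,1.376,0],1],
    [[0.0045,-0.0157,0.0098],[4.807,1.376,0],1],
    [[0,0,0],[0,0,0],1]
  ]
}}

```text
time: 13.63
position: [0.5253, -0.1344, 0.3125]
tcp_rot: [[-0.964, -0.117, -0.24], [-0.267, 0.468, 0.842], [0.014, 0.876, -0.482]]
force: [-1.3, 2.2, 13.1]
gripper_width: 0.071
finger_force: 62.0
```

```bash
python3 - <<'E'
from h import *
st(); cv2.imwrite("pics/s5.png",cv2.resize(eyes.camera("scene")[90:290,150:400],None,fx=3,fy=3))
E
```

```text
t 13.63 pos [ 0.5253 -0.1344  0.3125] enc mm [-51.5588 -89.4639 312.4678] q [ -39.6   44.4   57.1   38.8  127.8 -134.6] F [-1.3  2.2 13.1] w 0.071 ff 62.0
R in enc: [[-1.0, 0.016, 0.001], [0.008, 0.482, 0.876], [0.014, 0.876, -0.482]]
```

View pics/s5.png

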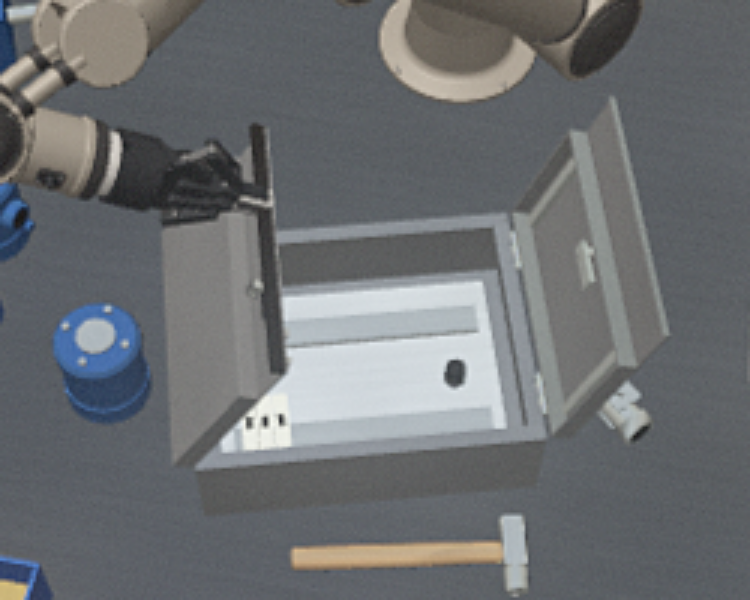

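Both doors are moving as planned: the active door leans well past upright, the passive door is at about 60°, and the gland and bystanders are in place. I release, back off and swing over to the passive door's inner face.

>>> {"fn": "step_arm", "kwargs": {
  "deltas": [
    [[0,0,0],[0,0,0],0],
    [[0,0,0],[0,0,0],0],
    [[0,0,0],[0,0,0],0],
    [[0.0034,-0.0118,0.0067],[0,0,0],0],
    [[0.0034,-0.0118,0.0067],[0,0,0],0],
    [[0.0034,-0.0118,0.0067],[0,0,0],0],
    [[0.0034,-0.0118,0.0067],[0,0,0],0],
    [[0.0034,-0.0118,0.0067],[0,0,0],0]
  ]
}}

```text
time: 14.35
position: [0.5424, -0.1925, 0.3458]
tcp_rot: [[-0.964, -0.119, -0.24], [-0.267, 0.481, 0.835], [0.016, 0.869, -0.495]]
force: [-0.2, 1.0, 0.4]
gripper_width: 0.502
finger_force: 0.0
```

>>> {"fn": "step_arm", "kwargs": {
  "deltas": [
    [[0,0,0.012],[-6.25,-1.79,0],1],
    [[0,0,0.012],[-6.25,-1.79,0],1],
    [[0,0,0.012],[-6.25,-1.79,0],1],
    [[0,0,0.012],[-6.25,-1.79,0],1],
    [[0,0,0.012],[-6.25,-1.79,0],1],
    [[0,0,0.012],[-6.25,-1.79,0],1],
    [[0,0,0.012],[-6.25,-1.79,0],1],
    [[0,0,0.012],[-6.25,-1.79,0],1]
  ]
}}

```text
time: 15.02
position: [0.5421, -0.1923, 0.4428]
tcp_rot: [[-0.966, -0.256, -0.037], [-0.259, 0.957, 0.133], [0.001, 0.138, -0.99]]
force: [0.8, -0.1, -0.6]
gripper_width: -0.001
finger_force: 0.0
```

>>> {"fn": "step_arm", "kwargs": {
  "deltas": [
    [[-0.0062,0.0178,0],[-4.57,-1.31,0],1],
    [[-0.0062,0.0178,0],[-4.57,-1.31,0],1],
    [[-0.0062,0.0178,0],[-4.57,-1.31,0],1],
    [[-0.0062,0.0178,0],[-4.57,-1.31,0],1],
    [[-0.0062,0.0178,0],[-4.57,-1.31,0],1],
    [[-0.0062,0.0178,0],[-4.57,-1.31,0],1],
    [[-0.0062,0.0178,0],[-4.57,-1.31,0],1],
    [[-0.0062,0.0178,0],[-4.57,-1.31,0],1]
  ]
}}

```text
time: 15.68
position: [0.4919, -0.0489, 0.4421]
tcp_rot: [[-0.965, -0.221, 0.14], [-0.262, 0.837, -0.48], [-0.011, -0.5, -0.866]]
force: [-0.2, -0.6, 0.1]
gripper_width: -0.0
finger_force: 0.0
```

```bash
python3 - <<'E'
from h import *
s=st()
P=lambda t:e2w(np.array([-60,-193+190*np.cos(t)+11*np.sin(t),120+190*np.sin(t)-11*np.cos(t)])/1000)
a=e2w([-.06,-.045,.275]); print(a-s["position"]); prev=a
for d in range(60,115,5):
    w=P(np.radians(d)); print(d,(w-prev).round(4)); prev=w
E
```

```text
t 15.68 pos [ 0.4919 -0.0489  0.4421] enc mm [-60.2132   1.9741 442.0721] q [   3.2    8.    76.6  -29.2   88.2 -102.7] F [-0.2 -0.6  0.1] w -0.0 ff 0.0
R in enc: [[-1.0, 0.017, 0.003], [0.014, 0.866, -0.5], [-0.011, -0.5, -0.866]]
[ 0.0131 -0.0451 -0.1671]
60 [ 0.012  -0.0418  0.004 ]
65 [ 0.0039 -0.0137  0.0085]
70 [ 0.0041 -0.0144  0.0072]
75 [ 0.0043 -0.0149  0.0059]
80 [ 0.0044 -0.0154  0.0045]
85 [ 0.0045 -0.0157  0.0031]
90 [ 0.0045 -0.0159  0.0017]
95 [ 0.0046 -0.016   0.0002]
100 [ 0.0046 -0.0159 -0.0012]
105 [ 0.0045 -0.0158 -0.0027]
110 [ 0.0044 -0.0155 -0.0041]
```

>>> {"fn": "step_arm", "kwargs": {
  "deltas": [
    [[0.0026,-0.009,-0.034],[0,0,0],1],
    [[0.0026,-0.009,-0.034],[0,0,0],1],
    [[0.0026,-0.009,-0.034],[0,0,0],1],
    [[0.0026,-0.009,-0.034],[0,0,0],1],
    [[0.0026,-0.009,-0.031],[0,0,0],1],
    [[0.006,-0.0209,0.002],[0,0,0],1],
    [[0.006,-0.0209,0.002],[0,0,0],1],
    [[0.0039,-0.0137,0.0085],[0,0,0],1]
  ]
}}

```text
time: 16.35
position: [0.5202, -0.1504, 0.284]
tcp_rot: [[-0.965, -0.225, 0.132], [-0.26, 0.841, -0.475], [-0.004, -0.492, -0.87]]
force: [0.6, 4.4, -7.9]
gripper_width: 0.001
finger_force: 3.1
```

>>> {"fn": "step_arm", "kwargs": {
  "deltas": [
    [[0.0041,-0.0144,0.0072],[0,0,0],1],
    [[0.0043,-0.0149,0.0059],[0,0,0],1],
    [[0.0044,-0.0154,0.0045],[0,0,0],1]
  ]
}}

```text
time: 16.6
position: [0.5332, -0.1942, 0.3028]
tcp_rot: [[-0.965, -0.224, 0.134], [-0.261, 0.841, -0.474], [-0.006, -0.492, -0.87]]
force: [-0.9, 3.6, -4.7]
gripper_width: 0.002
finger_force: 2.6
```

>>> {"fn": "step_arm", "kwargs": {
  "deltas": [
    [[0.0045,-0.0157,0.0031],[0,0,0],1],
    [[0.0045,-0.0159,0.0017],[0,0,0],1],
    [[0.0046,-0.016,0.0002],[0,0,0],1]
  ]
}}

```text
time: 16.85
position: [0.5472, -0.2419, 0.3082]
tcp_rot: [[-0.965, -0.224, 0.135], [-0.261, 0.841, -0.474], [-0.007, -0.493, -0.87]]
force: [-0.2, 3.8, -2.5]
gripper_width: 0.001
finger_force: 2.1
```

>>> {"fn": "step_arm", "kwargs": {
  "deltas": [
    [[0.0046,-0.0159,-0.0012],[0,0,0],1],
    [[0.0045,-0.0158,-0.0027],[0,0,0],1],
    [[0.0044,-0.0155,-0.0041],[0,0,0],1],
    [[0,0,0],[0,0,0],1]
  ]
}}

```text
time: 17.18
position: [0.5612, -0.2918, 0.3]
tcp_rot: [[-0.966, -0.222, 0.134], [-0.259, 0.84, -0.477], [-0.007, -0.496, -0.869]]
force: [-1.6, 0.1, -0.6]
gripper_width: -0.001
finger_force: 0.0
```

>>> {"fn": "step_arm", "kwargs": {
  "deltas": [
    [[-0.006,0.021,0.006],[0,0,0],1],
    [[-0.009,0.03,0.012],[0,0,0],1],
    [[-0.009,0.03,0.02],[0,0,0],1],
    [[-0.009,0.03,0.03],[0,0,0],1],
    [[-0.005,0.017,0.03],[4.8,1.38,0],1],
    [[0,0,0.03],[4.8,1.38,0],1],
    [[0,0,0.02],[4.8,1.38,0],1],
    [[0,0,0],[0,0,0],1]
  ]
}}

```text
time: 17.85
position: [0.5249, -0.1644, 0.4549]
tcp_rot: [[-0.966, -0.246, 0.079], [-0.258, 0.934, -0.247], [-0.014, -0.259, -0.966]]
force: [-0.1, -1.2, 0.4]
gripper_width: -0.003
finger_force: 0.0
```

```bash
python3 - <<'E'
from h import *
st(); cv2.imwrite("pics/s6.png",cv2.resize(eyes.camera("scene")[60:300,120:420],None,fx=2.5,fy=2.5)); 
# expected corners of both doors' free edges at some angles, in crop pixels
c=eyes.get_calibration("scene")
for t in (100,105,110,114):
    r=np.radians(t);k,s=np.cos(r),np.sin(r)
    A=[[x,193-221*k+25*s,120+221*s+25*k] for x in(-150,150)]; B=[[x,-193+223*k-19*s,120+223*s+19*k] for x in(-150,150)]
    print(t,((proj("scene",[e2w(np.array(p)/1000) for p in A+B],c)-[120,60])*2.5).round(0).tolist())
E
```

```text
t 17.85 pos [ 0.5249 -0.1644  0.4549] enc mm [ -60.236  -118.1548  454.8612] q [ -18.5   13.9   62.6  -12.1   94.4 -125.3] F [-0.1 -1.2  0.4] w -0.003 ff 0.0
R in enc: [[-1.0, 0.021, 0.008], [0.018, 0.966, -0.259], [-0.014, -0.259, -0.966]]
100 [[562.0, 150.0], [605.0, 351.0], [162.0, 177.0], [166.0, 385.0]]
105 [[575.0, 152.0], [619.0, 352.0], [148.0, 181.0], [150.0, 389.0]]
110 [[588.0, 155.0], [633.0, 354.0], [134.0, 185.0], [135.0, 393.0]]
114 [[598.0, 158.0], [643.0, 357.0], [124.0, 190.0], [124.0, 397.0]]
```

View pics/s6.png

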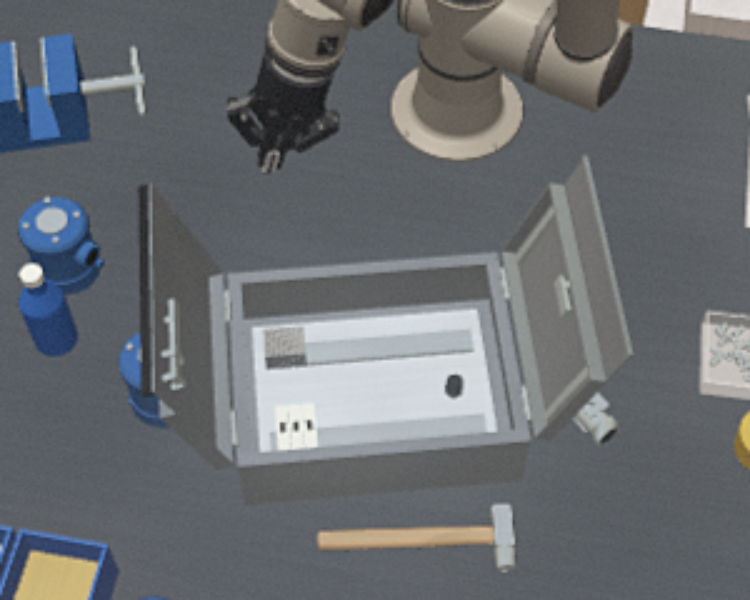

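Both doors lean outward: the active door's edge is at (587,157) and (632,354), about 110°, and the passive door's is at (142,186) and (145,392), about 107°. The gland, housings, valve and mallet are where they were, and the arm is clear.

```bash
python3 -c "
from workcell import job_done
print(job_done())"
```

```text
the job is handed in; nothing more can be done
None
```

The T-handle is undone, the bolt is fully drawn, and both doors lean outward (active about 110°, passive about 107°); the last picture showed the gland and nearby bystanders where they were, and I handed the job in at about 18 s.

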